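# Tip the last spice jar into its lane

### The arm

A 6-joint arm with a two-finger parallel gripper is mounted at the origin on a cart in front of the work surface, level with it; the furniture and walls round the work are solid. World frame = base frame: x ahead of the robot, y to its left, z up, the work surface at z = 0. Lengths are in mm, angles in rad, forces in N, time in s.
With the tool pointing down it reaches from about 300 to 1000 mm from the base axis. Payload 5.1 kg.
Tool frame: the origin (TCP) lies between the finger pads; the fingertips stand 17 mm ahead of it and the grasp point (between the pads) lies 2 mm behind it; z points along the fingers, y is the line along which they close (so a half turn about z gives the same grasp; the last joint's range is limited). The gripper opens to 95 mm and grips with 3 to 60 N. Pads are 20 mm wide; open, the fingers measure 119 mm over their backs; the gripper's body (75 mm by 180 mm) begins 59 mm behind the grasp point.
Start: joints at [1.168, 0.124, 1.65, -0, 1.367, -0.083], TCP at [204.366, 617.025, 231.656] pointing down, gripper open.
Joint ranges: [-2.61, 2.61], [-1.02, 2.33], [0.03, 2.71], [-1.35, 4.49], [0.32, 2.68], [-2.91, 2.91]. Speed limits (rad/s): [2.57, 2.57, 3.14, 3.14, 3.14, 3.14].

### API

Orientations are given as [roll, pitch, yaw] about the fixed x, y, z axes, in that order (R = Rz(yaw) Ry(pitch) Rx(roll)).
In Python, from station import robot, vision gives the robot as it stands.
- The arm moves only by the tool carry_out, never from a script. Its argument "rows" is a list that holds one entry, the list of rows, each a list of 7 numbers: the turn, a rotation vector about the tool's x, y, z in rad, then the shift along the tool's x, y, z in m, then the opening, from 0 (shut) to 1 (fully open). In form: [[[wx, wy, wz, dx, dy, dz, fingers], ...]]. A call has 1 to 12 rows; each row is the pose to reach, as a shift and turn from the pose commanded when the call began, along the tool's axes at that moment; what a row does not reach only later rows make up. A row lasts 1/8 s, in which the tool goes at most 62.5 mm and 10.7 degrees, less where a joint would pass 70% of its speed; a pose out of reach is approached as far as the arm can. A call with a gripper value outside its range is refused whole. The fingers move at their own pace and stop on an object; "squeeze" is the grip in N (left out, the last holds). Time passes only in rows, so rows that repeat a pose let the fingers close. It gives the time, the measured TCP pose, the force, the opening and the grip force at its end, in the units of the state.
- robot.sense(): the state, without advancing time (a new reading comes with each control period).
- vision.grab_frame(name): name is "scene" or "top"; returns a dict with "color" (420x560x3 uint8, red, green, blue), "z_map" (420x560 float32, mm along the optical axis (not along the pixel's ray), 0 where there is no reading), "fovy" (degrees; the focal length in pixels is half the picture's height over the tangent of half this angle, whatever the lens; pixels are square), "cx", "cy" (the principal point, pixels), "rvec" (rotation vector, rad) and "tvec" (3), from world to camera coordinates, as OpenCV has them. Camera axes: x right, y down, z forward; pixel columns grow to the right and rows downward; lengths in mm; the calibration is good to about 2 mm. A picture is of the moment at which its call begins.
- robot.finish_job(): hands the job in; it is judged then, once.
The state is a dict: "time": time; "q": joint angles; "joint_vel": joint speeds; "effort": joint torques, N m; "eef_pos": TCP position; "tool_rot": TCP orientation; "force": force on the tool from outside, world axes, zero at the start; "wrist_torque": the same for the moment, N m; "finger_gap": finger opening in mm; "grip_force": force on a finger pad.
Only numpy, scipy, OpenCV 4.12 (cv2) and the standard library are available. Lean on these libraries where they do the work, as an engineer would, in place of code of your own. Each camera call takes 0.05 s, during which the arm holds its last target. There are 200 camera calls.

### The job

Put the spice jar that stands in front of the lay-flat spice rack away in the rack's one empty lane, with fingertip pushes only. Slide it, still standing, up to the middle of that lane's open mouth and pause there; push it over near its top so that it topples straight into the lane, cap first; then push on its foot until the cap rests against the lane's back stop. Do not pinch or lift the jar, push gently, leave everything else where it is, and let go at the end.

Things in the scene. Friction and masses are not known exactly. Their poses are not given: they have to be found in the camera images.
- spice_jar: The glass spice jar to put away, dark cap, green label: the only jar standing in front of the rack. A cylinder 105 mm tall; body 42 mm in diameter, cap (top 20 mm) 44 mm; about 0.11 kg. Origin: centre of its underside (the foot); z runs from foot to cap. It topples once it leans about 22 degrees; pushed low (below 35 mm) or by an upright finger along its side it slides, pushed near the cap it tips.
- jar_middle (a point): Point on the jar's axis, half-way up (52.5 mm above the foot).
- spice_rack: Fixed steel frame, 176 mm wide and 133 mm long, round three parallel grey plastic lanes 56 mm apart, all open at the front. Sides 24 mm high, back 37 mm. Origin: centre of its footprint on the table; x points along the lanes from the mouths (toward the robot) to the back, y to the left, z up.
- lane_empty: The empty lane (which of the three varies), fixed: a channel 130 mm long, floor 3 mm thick, side walls 18 mm high and 48 mm apart inside, back stop 30 mm high. Origin: centre of its footprint on the table; x along the lane from the open mouth (-65 mm) to the back, y left, z up. The floor's edge stops a standing jar's foot with its axis at x = -86 mm. Jar fully home: foot at x = -44 mm.
- lane_empty_mouth (a point): Centre of the empty lane's floor edge at the mouth, on top of the floor (3 mm above the table). Axes as the lane.
- lane_empty_stop (a point): Point on the lane floor at the foot of the front face of the back stop, 126 mm from the mouth. Axes as the lane.
- pepper: Bystander: spice jar 45 mm in diameter, 105 mm long, lying in another lane with its green cap to the back. Origin: centre of its foot; z along it to the cap.
- salt_shaker: Bystander: salt shaker 44 mm in diameter, 90 mm long, lying in the remaining lane with its top to the back. Origin: centre of its foot; z along it to the top.
- sauce_bottle: Bystander: bottle with green cap, 152 mm tall, standing left of the work. Origin: centre of its underside.
- dial_timer: Bystander: white and blue round dial timer, 72 mm wide, 37 mm tall, right of the rack. Origin: centre of its underside.
- small_dish: Bystander: small shallow dish with topping, 90 mm wide, 20 mm tall, left of the work. Origin: centre of its underside.
There are look-alikes about, which are no part of the job. What is shaped like the spice_jar but blue or purple is not meant.

How it is judged:
By the outcome, as a careful person would: the job done as asked, in the order asked, and still so for the second after the job is handed in, with the robot touching nothing.
It also fails if it takes over 64 s, if anything falls off the work surface, if the arm or the gripper's body presses on something with over 40 N, if the wrist force passes 120 N, or if a joint passes its speed limit or range.

## Working session

There is one attempt and no reset: what is moved stays moved. The work goes in short steps, Python scripts to look and compute and a tool call to move; the robot and the scene stay as the last step left them, time stands still between calls to the robot, and variables do not carry over. Pictures are saved under pics/ and viewed, at most 10 in all, crops included, and the job is handed in when it is done.

Besides the shell and the picture viewer there is one more tool, called after ">>>" as a command line: name --argument value ..., lists and objects as JSON in quotes. carry_out: Moves the arm, as the interface text tells. Its arguments: {"type":"object","properties":{"rows":{"type":"array"},"squeeze":{"type":"number"}},"required":["rows"]}

```bash
mkdir -p pics; ls; cat > h.py <<'E'
import numpy as np, cv2
from station import robot, vision
def grab(n):
    f=vision.grab_frame(n); R=cv2.Rodrigues(np.array(f["rvec"],float))[0]; t=np.array(f["tvec"],float)
    fl=210/np.tan(np.radians(f["fovy"])/2)
    f.update(R=R,t=t,fl=fl); return f
def plane(f,u,v,z):
    d=f["R"].T@np.array([(u-f["cx"])/f["fl"],(v-f["cy"])/f["fl"],1]); c=-f["R"].T@f["t"]
    return c+d*(z-c[2])/d[2]
def cloud(f):
    v,u=np.mgrid[0:420,0:560]; Z=f["z_map"]
    P=np.stack([(u-f["cx"])/f["fl"]*Z,(v-f["cy"])/f["fl"]*Z,Z],-1)
    W=(P-f["t"])@f["R"]; W[Z==0]=np.nan; return W
def proj(f,p):
    c=f["R"]@np.array(p,float)+f["t"]; return c[:2]/c[2]*f["fl"]+[f["cx"],f["cy"]]
E
python3 - <<'E'
from h import *
for n in("scene","top"):
    f=grab(n); cv2.imwrite(f"pics/{n}0.png",f["color"][...,::-1]); print(n,-f["R"].T@f["t"],f["fl"])
    np.savez(f"{n}0.npz",**{k:f[k] for k in("color","z_map","R","t","fl","cx","cy")})
s=robot.sense();print(s)
E
```

```text
pics
scene [-150.16133531 -490.56645141 1106.44021021] 492.1851058621514
top [528.56579407  25.97187461 997.81628128] 434.43886180772955
{'time': 0.1, 'q': array([ 1.16839438e+00,  1.24420689e-01,  1.65153068e+00, -1.53613495e-05,
        1.36751525e+00, -8.25673169e-02]), 'joint_vel': array([-0.00113809, -0.00219235, -0.00404571,  0.00064154, -0.00023137,
       -0.00019448]), 'effort': array([ 1.52439534e-04, -4.18877542e+01, -3.61098325e+01,  7.77381705e-02,
        4.61220962e-02, -5.24820712e-05]), 'eef_pos': array([204.16055623, 616.52312546, 230.52636916]), 'tool_rot': array([-3.13972383e+00, -1.39564612e-04,  2.82176101e+00]), 'force': array([-0.50831849,  0.54474296,  0.43323451]), 'wrist_torque': array([ 0.01962432, -0.0306793 , -0.03455464]), 'grip_force': 0.0, 'finger_gap': 95.42669984139782}
```

View pics/scene0.png

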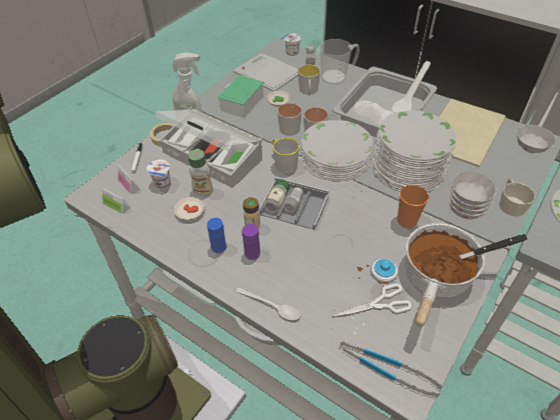

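View pics/top0.png

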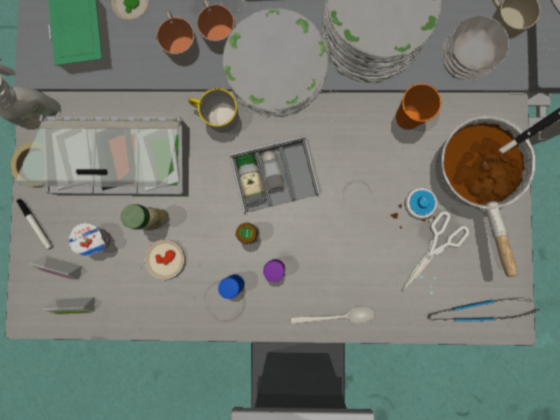

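The candidates in the top view are the brown/green jar at (246,233), the blue one at (231,287) and the purple one at (274,270). The (246,233) jar fits: it isn't blue or purple, and it stands just in front of the rack. The right-hand lane, around (298,170), looks empty. I'll confirm both in one enlarged crop.

```bash
python3 - <<'E'
import cv2,numpy as np
a=cv2.imread("pics/top0.png")[125:305,205:340]; b=cv2.imread("pics/scene0.png")[165:265,200:340]
a=cv2.resize(a,None,fx=3.2,fy=3.2,interpolation=2);b=cv2.resize(b,None,fx=2.6,fy=2.6,interpolation=2)
o=np.zeros((600,800,3),np.uint8);o[:a.shape[0],:a.shape[1]]=a;o[:b.shape[0],a.shape[1]:a.shape[1]+b.shape[1]]=b
cv2.imwrite("pics/crop1.png",o)
from h import *
f=dict(np.load("top0.npz"));W=cloud(f)
g=dict(np.load("scene0.npz"));V=cloud(g)
# jar points
for n,C in(("top",W),("scene",V)):
    m=(C[...,2]>15)
    c=plane(f,246,233,105)
    m&=np.hypot(C[...,0]-c[0],C[...,1]-c[1])<45
    P=C[m];print(n,c,m.sum(),np.percentile(P,[2,50,98],axis=0).round(1))
    T=P[P[:,2]>P[:,2].max()-8];print("top",T.mean(0),T.min(0),T.max(0))
for uv in[(232,154),(306,139),(320,195),(246,212)]: print(uv,plane(f,*uv,24), W[uv[1],uv[0]])
E
```

```text
top [544.81328226 119.86498195 105.        ] 412 [[524.3  99.5  28.8]
 [544.7 117.6 105.5]
 [564.6 139.1 109. ]]
top [544.85393766 120.43961543 105.91163277] [524.24879186  99.22056525 101.42912835] [565.46794679 140.55005947 109.29258992]
scene [544.81328226 119.86498195 105.        ] 415 [[522.   98.5  24.9]
 [536.  111.6  87.6]
 [562.  138.  107.8]]
top [544.39721887 119.7617822  104.81784792] [521.9905741   98.87307884 101.53219544] [567.47760073 140.46855196 109.4864038 ]
(232, 154) [725.31873609 162.7470735   24.        ] [722.48341709 160.77606704  38.03323262]
(306, 139) [760.56170346  -5.07753376  24.        ] [765.52925708  -5.74237135   3.14840562]
(320, 195) [632.98851686 -37.16487441  24.        ] [ 6.35560120e+02 -3.87197340e+01  1.79668778e-02]
(246, 212) [593.49304758 129.04433129  24.        ] [595.02415504 131.4749748    1.03556999]
```

View pics/crop1.png

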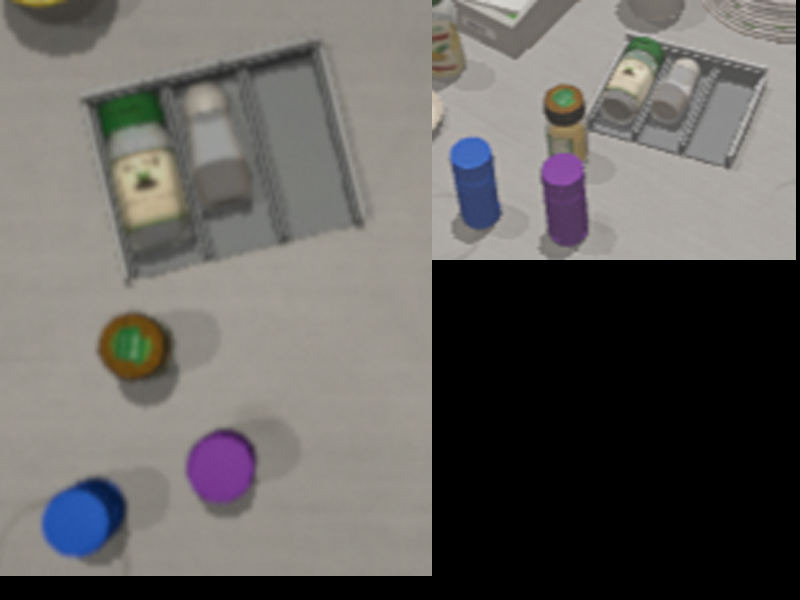

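The crop confirms it: the target is the brown-capped jar with the green cap-top mark, at top-view (246,233). The empty lane is the right one, with its mouth centre near (306,199). Next I'll measure the rack pose.

```bash
python3 - <<'E'
from h import *
f=dict(np.load("top0.npz"));g=dict(np.load("scene0.npz"))
c=[plane(f,245,213.4,24),plane(f,318.1,195.3,24),plane(f,305,138,37),plane(f,231.6,155.3,37)]
c=np.array(c)[:,:2];print(c)
ctr=c.mean(0); 
P=np.vstack([cloud(f).reshape(-1,3),cloud(g).reshape(-1,3)]); src=np.r_[np.zeros(420*560),np.ones(420*560)]
k=np.isfinite(P[:,0])&(np.hypot(*(P[:,:2]-ctr).T)<125);P=P[k];src=src[k]
yaw0=np.arctan2(*(c[0]-c[1])[::-1])-np.pi/2;print("ctr",ctr,"yaw0",yaw0)
w=np.array([np.cos(yaw0),np.sin(yaw0)]);l=np.array([-w[1],w[0]])
X=(P[:,:2]-ctr)@w;Y=(P[:,:2]-ctr)@l;Z=P[:,2]
for s in(0,1):
    q=src==s
    m=q&(Z>33)&(X>45)&(X<85)&(abs(Y)<85);p=np.polyfit(Y[m],X[m],1);print(s,"back",m.sum(),p,np.std(X[m]))
    m=q&(Z>15)&(Y<-70)&(Y>-105)&(abs(X)<60);p=np.polyfit(X[m],Y[m],1);print("right",m.sum(),p,np.std(Y[m]))
    m=q&(Z>10)&(Y<-15)&(Y>-45)&(abs(X)<60);p=np.polyfit(X[m],Y[m],1);print("div",m.sum(),p,np.std(Y[m]))
    m=q&(Y<-35)&(Y>-75)&(X>-50)&(X<40);print("floor z",np.median(Z[m]))
    # front edge of back stop in empty lane: X where Z rises
    for y in(-45,-55,-65):
        m=q&(abs(Y-y)<5)&(X>30)&(X<80);o=np.argsort(X[m]);print(y,[(round(a),round(b)) for a,b in zip(X[m][o],Z[m][o])][::2])
E
```

```text
[[590.32064275 131.2534805 ]
 [632.28318754 -32.89721942]
 [759.72651132  -2.41301197]
 [719.741975   161.77189006]]
ctr [675.51807915  64.42878479] yaw0 0.2502744377957533
0 back 343 [-0.08721507 63.20300358] 9.336420674564394
right 187 [ 2.18102972e-03 -8.36985926e+01] 2.649879624397808
div 159 [-1.61614893e-03 -2.66845001e+01] 3.353713061097105
floor z 3.267856038799339
-45 [(30, 4), (31, 5), (32, 6), (33, 6), (35, 5), (35, 4), (37, 4), (37, 6), (39, 3), (40, 3), (41, 2), (42, 6), (43, -2), (44, 4), (45, 1), (46, 6), (48, 3), (49, 2), (49, 3), (51, 2), (51, 5), (53, 4), (54, 3), (55, 2), (56, 3), (58, 5), (59, 1), (60, 4), (61, 3), (61, 5), (62, 6), (64, 27), (64, 28), (64, 4), (65, 29), (65, 0), (65, 18), (65, 5), (66, 30), (67, 34), (67, 33), (68, 37), (68, 37), (69, 38), (70, 36), (71, 37)]
-55 [(31, 2), (31, 7), (33, 2), (34, 1), (35, 2), (36, 3), (37, 1), (38, 3), (39, 4), (41, 0), (41, 3), (42, 6), (43, 5), (44, 4), (45, 3), (46, 7), (47, 6), (49, 4), (49, 3), (51, 2), (52, 5), (54, 0), (54, 4), (56, 0), (56, 5), (58, 5), (59, 4), (61, -1), (61, 5), (62, 4), (63, 1), (64, 4)
[... 937 characters left out ...]
4), (64, 26), (64, 28), (65, 21), (66, 14), (66, 28), (67, 5), (68, 0), (68, 13), (69, 2), (71, 29), (73, 28), (75, 32)]
-55 [(31, 5), (33, 4), (35, -3), (39, 1), (41, 2), (42, 3), (44, 5), (45, 2), (49, 2), (51, 6), (51, 1), (54, 3), (58, 2), (59, 6), (61, 6), (63, 29), (63, 20), (64, 12), (65, 22), (65, 13), (66, 1), (66, 29), (66, 18), (66, 17), (67, 7), (68, 21), (69, 12), (69, 30), (71, 34), (72, 29), (73, 33)]
-65 [(32, 2), (33, 3), (33, 6), (39, 2), (39, 0), (42, 2), (44, 7), (49, -2), (50, -1), (52, 3), (53, 5), (55, 6), (60, 6), (62, 2), (63, 23), (64, 6), (65, 8), (65, 14), (66, 38), (66, 11), (66, 26), (67, 29), (67, 17), (68, 37), (68, 33), (68, 29), (69, 16), (70, 32), (72, 35)]
```

```bash
cat >> h.py <<'E'
import json
from scipy.spatial.transform import Rotation as Ro
yawL=0.2515; w=np.array([np.cos(yawL),np.sin(yawL)]); l=np.array([-w[1],w[0]])
LO=np.array([675.5,64.4])+2.5*w-55.4*l
def toL(p): d=np.asarray(p)[...,:2]-LO; return np.stack([d@w,d@l],-1)
def toW(x,y): return LO+x*w+y*l
E
python3 - <<'E'
from h import *
f=dict(np.load("top0.npz"));g=dict(np.load("scene0.npz"))
print("LO",LO,"jar",toL([544.6,120.1]))
P=np.vstack([cloud(f).reshape(-1,3),cloud(g).reshape(-1,3)]);P=P[np.isfinite(P[:,0])];L=toL(P);Z=P[:,2]
for n,u,v,z in(("purple",274,270,105),("blue",231,287,105),("bottle",135,216,152),("dish",165,260,20)):
    c=toL(plane(f,u,v,z));m=(np.hypot(*(L-c).T)<60)&(Z>z*.85)&(Z<z+20);print(n,c,np.percentile(np.c_[L,Z][m],[2,50,98],axis=0).round(0).tolist())
for a,b,nm in((24,32,"divL"),(-32,-24,"wallR")):
    m=(L[:,1]>a)&(L[:,1]<b)&(Z>8)&(Z<40)&(abs(L[:,0])<90);print(nm,m.sum(),np.percentile(L[m][:,0],[0,1,3,10,90,99]).round(1),np.median(L[m][:,1]))
m=(abs(L[:,1])<20)&(Z>20)&(Z<33)&(L[:,0]>40)&(L[:,0]<70);print("stop x",np.percentile(L[m][:,0],[1,5,50]))
# floor edge by color along lane in top image
for x in range(-80,-50,2):
    q=[]
    for y in(-12,-6,0,6,12):
        u,v=proj(f,[*toW(x,y),2]);q.append(cv2.getRectSubPix(f["color"],(1,1),(float(u),float(v)))[0,0])
    print(x,np.mean(q,0).round())
E
```

```text
LO [691.70803108  11.36501411] jar [-115.42057794  141.9230783 ]
purple [-202.48365516  103.81517037] [[-225.0, 85.0, 91.0], [-206.0, 104.0, 105.0], [-184.0, 125.0, 109.0]]
blue [-214.87587216  197.2963302 ] [[-236.0, 183.0, 91.0], [-217.0, 202.0, 105.0], [-196.0, 223.0, 109.0]]
bottle [-32.32828154 340.85707189] [[-55.0, 322.0, 130.0], [-33.0, 341.0, 151.0], [23.0, 367.0, 159.0]]
dish [-126.48833342  341.31813495] [[-167.0, 302.0, 17.0], [-121.0, 339.0, 19.0], [-82.0, 387.0, 22.0]]
divL 292 [-66.3 -62.9 -59.7 -49.7  62.7  68.6] 27.716366239292995
wallR 322 [-64.4 -63.4 -59.9 -51.8  60.9  69.1] -28.70694627611903
stop x [59.77445107 60.79446564 63.23470961]
-80 [159. 155. 147.]
-78 [159. 155. 147.]
-76 [159. 155. 147.]
-74 [159. 155. 147.]
-72 [158. 154. 146.]
-70 [157. 153. 145.]
-68 [155. 151. 143.]
-66 [147. 144. 137.]
-64 [133. 132. 126.]
-62 [124. 124. 120.]
-60 [122. 122. 119.]
-58 [122. 123. 120.]
-56 [122. 123. 120.]
-54 [122. 123. 120.]
-52 [122. 123. 120.]
```

```bash
cat >> h.py <<'E'
def rel(x,y,z,yaw,first=None):
    """commanded pose file -> row numbers (turn, shift m) to lane point x,y, height z; assumes the row is used."""
    try: c=json.load(open("cmd.json"))
    except FileNotFoundError: c=[204.366,617.025,231.656,2.8218]
    s=robot.sense()
    R=Ro.from_euler("xyz",[np.pi,0,c[3]])
    d=R.inv().apply(np.r_[toW(x,y),z]-c[:3]).round(0); wz=round(-(yaw-c[3]),3)
    p=R.apply(d)+c[:3]; json.dump([*p,c[3]-wz],open("cmd.json","w"))
    print("row wz",wz,"shift m",(d/1000).round(3),"-> cmd",p.round(1))
def st():
    s=robot.sense();p=s["eef_pos"];print("t",s["time"],"L",toL(p).round(1),"z",p[2].round(1),"rot",np.round(s["tool_rot"],3),"F",s["force"].round(1),"gap",round(s["finger_gap"],1))
YS=yawL+np.pi/2; YF=yawL
E
python3 - <<'E'
from h import *
st(); rel(-115,195,232,YS)
E
```

```text
t 0.1 L [-321.6  707.4] z 230.5 rot [-3.14  -0.     2.822] F [-0.5  0.5  0.4] gap 95.4
row wz 1.0 shift m [-0.451 -0.32  -0.   ] -> cmd [531.9 171.5 231.7]
```

>>> carry_out --rows '[[[0,0,1.0,-0.451,-0.32,0,0.32],[0,0,1.0,-0.451,-0.32,0,0.32],[0,0,1.0,-0.451,-0.32,0,0.32],[0,0,1.0,-0.451,-0.32,0,0.32],[0,0,1.0,-0.451,-0.32,0,0.32],[0,0,1.0,-0.451,-0.32,0,0.32],[0,0,1.0,-0.451,-0.32,0,0.32],[0,0,1.0,-0.451,-0.32,0,0.32],[0,0,1.0,-0.451,-0.32,0,0.32],[0,0,1.0,-0.451,-0.32,0,0.32],[0,0,1.0,-0.451,-0.32,0,0.32],[0,0,1.0,-0.451,-0.32,0,0.32]]]'

```text
time: 1.6
eef_pos: [531.1, 172.6, 231.4]
tool_rot: [-3.141, -0.0, 1.824]
force: [0.6, 0.5, 0.3]
finger_gap: 30.7
grip_force: 0.0
```

```bash
python3 - <<'E'
from h import *
st(); rel(-115,195,49,YS)
E
```

```text
t 1.6 L [-115.4  196.1] z 231.4 rot [-3.141 -0.     1.824] F [0.6 0.5 0.3] gap 30.7
row wz -0.0 shift m [ 0.    -0.     0.183] -> cmd [531.9 171.5  48.7]
```

>>> carry_out --rows '[[[0,0,0,0,0,0.05,0.32],[0,0,0,0,0,0.1,0.32],[0,0,0,0,0,0.14,0.32],[0,0,0,0,0,0.165,0.32],[0,0,0,0,0,0.175,0.32],[0,0,0,0,0,0.18,0.32],[0,0,0,0,0,0.183,0.32],[0,0,0,0,0,0.183,0.32],[0,0,0,0,0,0.183,0.32]]]'

```text
time: 2.72
eef_pos: [532.5, 171.5, 49.5]
tool_rot: [3.14, 0.0, 1.822]
force: [0.2, -0.3, 0.2]
finger_gap: 30.3
grip_force: 0.0
```

```bash
python3 - <<'E'
from h import *
st(); rel(-115,105,49,YS)
E
```

```text
t 2.725 L [-114.4  194.8] z 49.5 rot [3.14  0.    1.822] F [ 0.2 -0.3  0.2] gap 30.3
row wz -0.0 shift m [-0.09 -0.   -0.  ] -> cmd [554.3  84.3  48.7]
```

>>> carry_out --rows '[[[0,0,0,-0.012,0,0,0.32],[0,0,0,-0.02,0,0,0.32],[0,0,0,-0.024,0,0,0.32],[0,0,0,-0.027,0,0,0.32],[0,0,0,-0.03,0,0,0.32],[0,0,0,-0.033,0,0,0.32],[0,0,0,-0.037,0,0,0.32],[0,0,0,-0.041,0,0,0.32],[0,0,0,-0.045,0,0,0.32],[0,0,0,-0.049,0,0,0.32],[0,0,0,-0.052,0,0,0.32],[0,0,0,-0.054,0,0,0.32]]]'

```text
time: 4.22
eef_pos: [545.4, 119.1, 48.8]
tool_rot: [3.141, -0.0, 1.822]
force: [-0.9, 1.9, 3.3]
finger_gap: 30.5
grip_force: 2.3
```

```bash
python3 - <<'E'
from h import *
st()
f=grab("scene"); u,v=proj(f,[*toW(-115,115),50]);u,v=int(u),int(v)
a=f["color"][v-70:v+70,u-90:u+90,::-1];cv2.imwrite("pics/push1.png",cv2.resize(a,None,fx=3,fy=3,interpolation=2))
E
```

```text
t 4.225 L [-114.9  140.7] z 48.8 rot [ 3.141 -0.     1.822] F [-0.9  1.9  3.3] gap 30.5
```

View pics/push1.png

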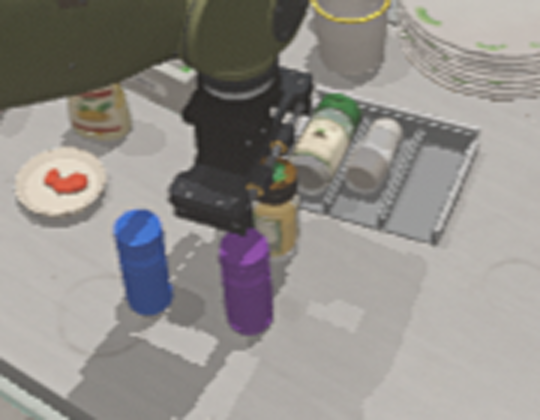

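The picture shows the jar at about (278,205) in the crop, cradled by the fingers and moving with them. An upward force has appeared, so I'll check the jar's tilt.

```bash
cat >> h.py <<'E'
def jar(names=("scene","top"),ctr=(-115,115),r=40,lo=6):
    for n in names:
        f=grab(n);W=cloud(f);L=toL(W);Z=W[...,2];c=f["color"].astype(int)
        m=np.isfinite(Z)&(np.hypot(L[...,0]-ctr[0],L[...,1]-ctr[1])<r)&(Z>lo)&(c[...,0]-c[...,2]>25)  # warm colours
        for a,b in((6,25),(25,50),(50,80),(80,98),(98,115)):
            k=m&(Z>=a)&(Z<b)
            if k.sum()>5:
                q=np.percentile(L[k],[3,50,97],axis=0).round(1);print(n,a,b,k.sum(),"x",q[:,0],"y",q[:,1],"z",np.median(Z[k]).round(1))
E
python3 - <<'E'
from h import *
jar()
E
```

```text
scene 6 25 22 x [-137.2 -130.5 -119.1] y [ 92.7 100.2 108.3] z 18.0
scene 25 50 33 x [-134.4 -125.2 -114.2] y [ 92.6  96.  101.2] z 37.2
scene 50 80 76 x [-137.6 -132.3 -115.6] y [ 93.  100.9 121.5] z 67.7
scene 80 98 12 x [-139.  -135.1 -112.8] y [ 94.5 104.2 117.6] z 82.3
scene 98 115 47 x [-131.1 -112.3  -96.7] y [ 93.6 101.9 122.7] z 104.8
```

>>> carry_out --rows '[[[0,0,0,-0.003,0,0,0.32],[0,0,0,-0.007,0,0,0.32],[0,0,0,-0.012,0,0,0.32],[0,0,0,-0.017,0,0,0.32],[0,0,0,-0.022,0,0,0.32],[0,0,0,-0.027,0,0,0.32],[0,0,0,-0.032,0,0,0.32],[0,0,0,-0.037,0,0,0.32],[0,0,0,-0.042,0,0,0.32],[0,0,0,-0.047,0,0,0.32],[0,0,0,-0.051,0,0,0.32],[0,0,0,-0.054,0,0,0.32]]]'

```text
time: 5.88
eef_pos: [558.8, 66.6, 48.7]
tool_rot: [3.142, -0.0, 1.822]
force: [-1.9, 3.7, 3.9]
finger_gap: 30.3
grip_force: 3.3
```

```bash
python3 - <<'E'
from h import *
st(); jar(("scene",),ctr=(-115,61))
E
```

```text
t 5.875 L [-115.    86.5] z 48.7 rot [ 3.142 -0.     1.822] F [-1.9  3.7  3.9] gap 30.3
scene 6 25 28 x [-139.5 -131.4 -119.4] y [40.8 47.3 64.6] z 17.4
scene 25 50 30 x [-133.9 -125.1 -113.7] y [39.  42.8 47.8] z 38.4
scene 50 80 72 x [-138.9 -131.7 -113.4] y [39.9 48.  69.2] z 68.5
scene 80 98 13 x [-137.8 -135.4 -128.6] y [43.6 54.6 67.9] z 83.8
scene 98 115 44 x [-130.6 -113.5  -96.1] y [39.4 47.1 59. ] z 104.2
```

>>> carry_out --rows '[[[0,0,0,-0.003,0,0,0.32],[0,0,0,-0.008,0,0,0.32],[0,0,0,-0.014,0,0,0.32],[0,0,0,-0.02,0,0,0.32],[0,0,0,-0.026,0,0,0.32],[0,0,0,-0.032,0,0,0.32],[0,0,0,-0.038,0,0,0.32],[0,0,0,-0.044,0,0,0.32],[0,0,0,-0.05,0,0,0.32],[0,0,0,-0.055,0,0,0.32],[0,0,0,-0.059,0,0,0.32],[0,0,0,-0.062,0,0,0.32]]]'

```text
time: 7.42
eef_pos: [574.1, 6.7, 48.7]
tool_rot: [-3.141, -0.0, 1.822]
force: [-1.6, 3.6, 6.1]
finger_gap: 30.5
grip_force: 3.7
```

>>> carry_out --rows '[[[0,0,0,0,0,0,0.32],[0,0,0,0.002,0,0,0.32],[0,0,0,0.006,0,0,0.32],[0,0,0,0.02,0,0,0.32],[0,0,0,0.04,0,0,0.32],[0,0,0,0.06,0,-0.02,0.32],[0,0,0,0.06,0,-0.07,0.32],[0,0,0,0.06,0,-0.12,0.32],[0,0,0,0.06,0,-0.15,0.32],[0,0,0,0.06,0,-0.15,0.32],[0,0,0,0.06,0,-0.15,0.32]]]'

```text
time: 8.8
eef_pos: [558.4, 65.6, 198.0]
tool_rot: [-3.141, -0.0, 1.823]
force: [0.2, -0.0, -1.1]
finger_gap: 30.1
grip_force: 0.0
```

```bash
python3 - <<'E'
from h import *
st()
c=[*toW(-115,195),48.7]  # commanded chain: y 195-54-54-62+60
json.dump([*toW(-115,85),198.7,YS],open("cmd.json","w"))
jar(("scene","top"),ctr=(-115,0))
rel(-175,-0.5,199,YF)
E
```

```text
t 8.8 L [-115.6   85.7] z 198.0 rot [-3.141 -0.     1.823] F [ 0.2 -0.  -1.1] gap 30.1
scene 6 25 19 x [-140.2 -131.3 -118.7] y [-20.9 -16.2   3. ] z 16.8
scene 25 50 22 x [-133.3 -126.6 -117.2] y [-24.3 -20.4 -17.1] z 39.5
scene 50 80 72 x [-139.2 -134.8 -121.2] y [-23.8 -12.2   8.7] z 69.5
scene 80 98 14 x [-138.9 -136.8 -114.7] y [-23.   -8.3   3.9] z 82.8
scene 98 115 107 x [-136.2 -120.4  -97.8] y [-24.2  -4.9  12.1] z 106.2
top 98 115 163 x [-135.6 -121.1  -97. ] y [-17.8  -7.1   9. ] z 106.2
row wz 1.571 shift m [-0.086 -0.06  -0.   ] -> cmd [522.5 -33.2 198.7]
```

>>> carry_out --rows '[[[0,0,1.571,-0.086,-0.06,0,0.32],[0,0,1.571,-0.086,-0.06,0,0.32],[0,0,1.571,-0.086,-0.06,0,0.32],[0,0,1.571,-0.086,-0.06,0,0.32],[0,0,1.571,-0.086,-0.06,0,0.32],[0,0,1.571,-0.086,-0.06,0,0.32],[0,0,1.571,-0.086,-0.06,0,0.32],[0,0,1.571,-0.086,-0.06,0,0.32],[0,0,1.571,-0.086,-0.06,0,0.32],[0,0,1.571,-0.086,-0.06,0,0.32],[0,0,1.571,-0.086,-0.06,0,0.32],[0,0,1.571,-0.086,-0.06,0,0.32]]]'

```text
time: 10.4
eef_pos: [522.3, -33.2, 198.3]
tool_rot: [-3.141, 0.001, 0.251]
force: [-0.9, -0.9, 0.1]
finger_gap: 30.2
grip_force: 0.0
```

>>> carry_out --rows '[[[0,0,0,0,0,0.05,0.32],[0,0,0,0,0,0.09,0.32],[0,0,0,0,0,0.12,0.32],[0,0,0,0,0,0.138,0.32],[0,0,0,0,0,0.146,0.32],[0,0,0,0,0,0.15,0.32],[0,0,0,0,0,0.15,0.32],[0,0,0,0,0,0.15,0.32]]]'

```text
time: 11.4
eef_pos: [523.2, -33.4, 49.7]
tool_rot: [3.141, -0.002, 0.251]
force: [0.2, -0.4, -0.5]
finger_gap: 30.8
grip_force: 0.0
```

```bash
python3 - <<'E'
from h import *
st()
E
```

```text
t 11.4 L [-174.3   -1.4] z 49.7 rot [ 3.141e+00 -2.000e-03  2.510e-01] F [ 0.2 -0.4 -0.5] gap 30.8
```

>>> carry_out --rows '[[[0,0,0,0.012,0,0,0.32],[0,0,0,0.02,0,0,0.32],[0,0,0,0.026,0,0,0.32],[0,0,0,0.03,0,0,0.32],[0,0,0,0.034,0,0,0.32],[0,0,0,0.038,0,0,0.32],[0,0,0,0.042,0,0,0.32],[0,0,0,0.046,0,0,0.32],[0,0,0,0.05,0,0,0.32],[0,0,0,0.054,0,0,0.32],[0,0,0,0.057,0,0,0.32],[0,0,0,0.059,0,0,0.32]]]'

```text
time: 12.9
eef_pos: [579.8, -18.6, 48.7]
tool_rot: [3.142, 0.0, 0.251]
force: [-2.8, -0.8, 2.4]
finger_gap: 30.1
grip_force: 2.0
```

```bash
python3 - <<'E'
from h import *
st(); jar(ctr=(-90,0))
f=grab("scene"); u,v=proj(f,[*toW(-75,0),50]);u,v=int(u),int(v)
a=f["color"][v-60:v+60,u-80:u+80,::-1];cv2.imwrite("pics/push2.png",cv2.resize(a,None,fx=4,fy=4,interpolation=2))
E
```

```text
t 12.9 L [-115.9   -1.2] z 48.7 rot [3.142 0.    0.251] F [-2.8 -0.8  2.4] gap 30.1
scene 6 25 20 x [-114.4 -106.3  -92.7] y [-22.3 -13.4   5.4] z 15.5
scene 50 80 24 x [-113.9 -110.8 -106.6] y [-7.3  1.8 12.5] z 69.8
```

View pics/push2.png

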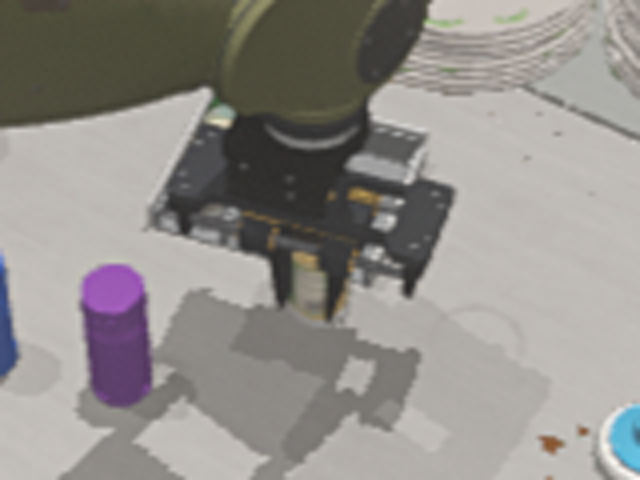

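The picture shows the jar cradled between the fingers at crop (310,285), upright and in front of the right lane. I'll nudge it up to the floor edge, then retreat and raise the gripper for an unobstructed check.

>>> carry_out --rows '[[[0,0,0,0.002,0,0,0.32],[0,0,0,0.004,0,0,0.32],[0,0,0,0.004,0,0,0.32],[0,0,0,0.002,0,0,0.32],[0,0,0,-0.002,0,0,0.32],[0,0,0,-0.02,0,0,0.32],[0,0,0,-0.05,0,0,0.32],[0,0,0,-0.1,0,-0.02,0.32],[0,0,0,-0.13,0,-0.06,0.32],[0,0,0,-0.13,0,-0.06,0.32],[0,0,0,-0.13,0,-0.06,0.32]]]'

```text
time: 14.42
eef_pos: [453.7, -50.9, 108.4]
tool_rot: [3.142, -0.001, 0.251]
force: [0.1, -0.7, -0.5]
finger_gap: 30.3
grip_force: 0.0
```

```bash
python3 - <<'E'
from h import *
st(); jar(ctr=(-88,0))
f=grab("top");u,v=proj(f,[*toW(-40,0),50]);u,v=int(u),int(v)
cv2.imwrite("pics/mouth.png",cv2.resize(f["color"][v-60:v+60,u-80:u+80,::-1],None,fx=4,fy=4,interpolation=2));print(u-80,v-60)
E
```

```text
t 14.425 L [-246.   -1.] z 108.4 rot [ 3.142e+00 -1.000e-03  2.510e-01] F [ 0.1 -0.7 -0.5] gap 30.3
scene 6 25 7 x [-111.2 -109.1 -105.7] y [-11.7  -9.6  -1.4] z 15.5
scene 50 80 51 x [-109.7 -103.1  -87.2] y [-22.  -12.5   8.7] z 73.8
scene 80 98 8 x [-110.5 -105.7  -98.6] y [-18.2  -4.4   8.4] z 81.6
scene 98 115 95 x [-105.8  -90.1  -69.3] y [-20.3  -4.6  14.2] z 105.0
top 98 115 261 x [-108.1  -90.   -70. ] y [-20.   -0.1  18.5] z 105.8
223 124
```

View pics/mouth.png

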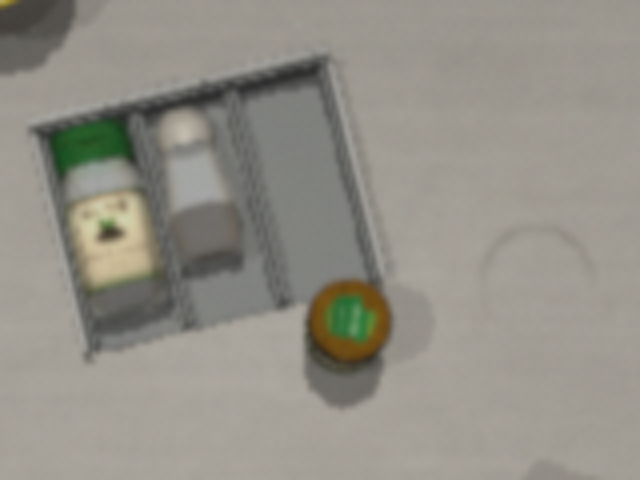

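Seen from the top, the jar stands at the right lane's mouth: cap centre at crop (349,321), lane x≈-89, y≈-0.7 against a lane centre of about -0.5. Next I push at the cap.

>>> carry_out --rows '[[[0,0,0,0.05,0,0.001,0.32],[0,0,0,0.09,0,0.001,0.32],[0,0,0,0.115,0,0.001,0.32],[0,0,0,0.125,0,0.001,0.32],[0,0,0,0.129,0,0.001,0.32],[0,0,0,0.133,0,0.001,0.32],[0,0,0,0.137,0,0.001,0.32],[0,0,0,0.141,0,0.001,0.32],[0,0,0,0.146,0,0.001,0.32],[0,0,0,0.151,0,0.001,0.32]]]'

```text
time: 15.82
eef_pos: [600.3, -13.4, 107.8]
tool_rot: [3.142, -0.0, 0.251]
force: [-0.1, -0.3, 0.6]
finger_gap: 30.4
grip_force: 0.2
```

```bash
python3 - <<'E'
from h import *
st(); jar(("scene",),ctr=(-80,0),r=50)
E
```

```text
t 15.825 L [-94.7  -1.2] z 107.8 rot [ 3.142 -0.     0.251] F [-0.1 -0.3  0.6] gap 30.4
scene 6 25 29 x [-107.7 -102.   -85.9] y [-21.6 -13.1   8.6] z 20.6
scene 25 50 29 x [-108.3  -92.4  -82.8] y [-22.  -18.1  -0.2] z 34.6
scene 50 80 61 x [-97.  -91.  -76.6] y [-21.7 -11.3   9.7] z 70.2
scene 80 98 19 x [-101.4  -91.2  -86.4] y [-14.8  -4.7   6.4] z 82.9
scene 98 115 34 x [-105.6  -75.   -60.7] y [-18.3   7.9  18.4] z 107.7
```

Leaning straight ahead (about 10°). I'll continue past the tipping point.

>>> carry_out --rows '[[[0,0,0,0.005,0,0,0.32],[0,0,0,0.01,0,0,0.32],[0,0,0,0.015,0,0,0.32],[0,0,0,0.02,0,0,0.32],[0,0,0,0.025,0,0,0.32],[0,0,0,0.03,0,0,0.32],[0,0,0,0.034,0,0,0.32],[0,0,0,0.034,0,0,0.32],[0,0,0,0.034,0,0,0.32]]]'

```text
time: 17.0
eef_pos: [632.8, -5.0, 107.6]
tool_rot: [-3.142, 0.0, 0.251]
force: [-0.2, 0.2, 0.1]
finger_gap: 30.5
grip_force: 0.0
```

>>> carry_out --rows '[[[0,0,0,0,0,-0.02,0.32],[0,0,0,-0.05,0,-0.04,0.32],[0,0,0,-0.1,0,-0.04,0.32],[0,0,0,-0.15,0,-0.04,0],[0,0,0,-0.18,0,-0.04,0],[0,0,0,-0.18,0,-0.04,0],[0,0,0,-0.18,0,-0.04,0]]]'

```text
time: 17.88
eef_pos: [459.7, -49.8, 149.1]
tool_rot: [3.141, -0.003, 0.251]
force: [-0.0, -1.0, -0.2]
finger_gap: 0.8
grip_force: 0.0
```

```bash
python3 - <<'E'
from h import *
st(); jar(ctr=(-20,0),r=75)
f=grab("top");u,v=proj(f,[*toW(-40,0),50]);u,v=int(u),int(v)
cv2.imwrite("pics/toppled.png",cv2.resize(f["color"][v-60:v+60,u-80:u+80,::-1],None,fx=4,fy=4,interpolation=2))
W=cloud(f);L=toL(W);Z=W[...,2]
for x in range(-100,65,8):
    k=np.isfinite(Z)&(abs(L[...,0]-x)<4)&(abs(L[...,1])<6);print(x,np.median(Z[k]).round(1),end="; ")
E
```

```text
t 17.875 L [-239.9   -1.5] z 149.1 rot [ 3.141e+00 -3.000e-03  2.510e-01] F [-0.  -1.  -0.2] gap 0.8
scene 6 25 12 x [-73.5 -72.1 -45.9] y [-2.   7.9 26.1] z 22.6
scene 25 50 67 x [-75.8 -66.2   4.5] y [-10.1   5.   20.5] z 40.5
top 25 50 347 x [-69.8 -44.4  -9.8] y [-15.4   2.5  21. ] z 44.4
-100 0.8; -92 -0.4; -84 1.1; -76 9.4; -68 46.5; -60 47.3; -52 46.9; -44 47.4; -36 47.1; -28 46.7; -20 47.2; -12 47.0; -4 46.7; 4 44.3; 12 46.5; 20 47.4; 28 46.7; 36 4.7; 44 3.6; 52 3.3; 60 7.3;
```

View pics/toppled.png

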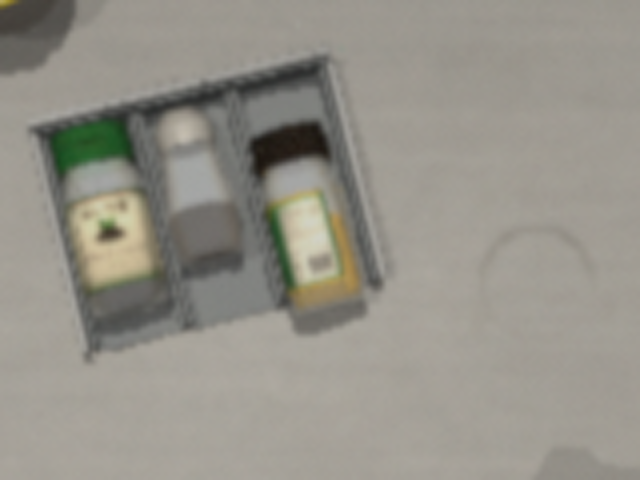

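The jar lies straight in the right lane, cap first: foot near crop (330,320), lane x≈-74, cap end at about x=+32. So about 30 mm remains. I'll lower the closed fingertip behind the foot, forward of the purple jar.

>>> carry_out --rows '[[[0,0,0,0.06,0,0,0],[0,0,0,0.111,0,0,0],[0,0,0,0.111,0,0.05,0],[0,0,0,0.111,0,0.09,0],[0,0,0,0.111,0,0.11,0],[0,0,0,0.111,0,0.119,0],[0,0,0,0.111,0,0.119,0],[0,0,0,0.13,0,0.119,0],[0,0,0,0.145,0,0.119,0],[0,0,0,0.153,0,0.119,0],[0,0,0,0.157,0,0.119,0],[0,0,0,0.161,0,0.119,0]]]'

```text
time: 19.52
eef_pos: [614.2, -9.7, 28.6]
tool_rot: [-3.141, 0.001, 0.251]
force: [-0.9, -0.1, 0.7]
finger_gap: 0.3
grip_force: 0.7
```

>>> carry_out --rows '[[[0,0,0,0.004,0,0,0],[0,0,0,0.008,0,0,0],[0,0,0,0.012,0,0,0],[0,0,0,0.016,0,0,0],[0,0,0,0.019,0,0,0],[0,0,0,0.021,0,0,0],[0,0,0,0.022,0,0,0],[0,0,0,0.022,0,0,0]]]'

```text
time: 20.52
eef_pos: [635.9, -4.2, 28.7]
tool_rot: [3.142, -0.0, 0.251]
force: [-0.6, 0.4, 0.6]
finger_gap: 0.3
grip_force: 0.1
```

```bash
python3 - <<'E'
from h import *
st()
E
```

```text
t 20.525 L [-57.9  -1.2] z 28.7 rot [ 3.142 -0.     0.251] F [-0.6  0.4  0.6] gap 0.3
```

Now at x=-58. I'll advance slowly 1 mm at a time until a force rise shows the back stop.

>>> carry_out --rows '[[[0,0,0,0.001,0,0,0],[0,0,0,0.002,0,0,0],[0,0,0,0.003,0,0,0],[0,0,0,0.003,0,0,0]]]'

```text
time: 21.02
eef_pos: [638.9, -3.5, 28.7]
tool_rot: [3.142, -0.0, 0.251]
force: [-0.2, -0.5, 0.3]
finger_gap: 0.2
grip_force: 0.2
```

>>> carry_out --rows '[[[0,0,0,0.001,0,0,0],[0,0,0,0.001,0,0,0]]]'

```text
time: 21.28
eef_pos: [639.8, -3.2, 28.7]
tool_rot: [3.142, -0.0, 0.251]
force: [-0.6, -0.2, 0.3]
finger_gap: 0.4
grip_force: 0.2
```

>>> carry_out --rows '[[[0,0,0,0.001,0,0,0],[0,0,0,0.001,0,0,0]]]'

```text
time: 21.52
eef_pos: [640.3, -3.1, 28.7]
tool_rot: [-3.142, 0.001, 0.251]
force: [-2.3, 0.5, 2.3]
finger_gap: 0.4
grip_force: 1.5
```

>>> carry_out --rows '[[[0,0,0,0.001,0,0,0],[0,0,0,0.001,0,0,0]]]'

```text
time: 21.78
eef_pos: [640.4, -3.1, 28.7]
tool_rot: [-3.141, 0.004, 0.251]
force: [-7.5, -1.2, 5.2]
finger_gap: 0.4
grip_force: 3.5
```

The force jumped to 7.5 N with no further motion, so the cap is against the stop. Backing off for a final check.

>>> carry_out --rows '[[[0,0,0,-0.004,0,0,0],[0,0,0,-0.02,0,0,0],[0,0,0,-0.05,0,0,0],[0,0,0,-0.07,0,-0.03,0],[0,0,0,-0.09,0,-0.09,0],[0,0,0,-0.12,0,-0.14,0.3],[0,0,0,-0.16,0,-0.15,0.6],[0,0,0,-0.16,0,-0.15,0.6],[0,0,0,-0.16,0,-0.15,0.6]]]'

```text
time: 22.9
eef_pos: [486.4, -42.4, 178.1]
tool_rot: [-3.141, -0.0, 0.251]
force: [1.0, 0.1, -1.6]
finger_gap: 34.9
grip_force: 0.0
```

```bash
python3 - <<'E'
from h import *
st()
f=grab("top");u,v=proj(f,[*toW(-40,0),50]);u,v=int(u),int(v)
cv2.imwrite("pics/final.png",cv2.resize(f["color"][v-60:v+100,u-100:u+100,::-1],None,fx=3.5,fy=3.5,interpolation=2))
W=cloud(f);L=toL(W);Z=W[...,2]
for x in range(-60,70,4):
    k=np.isfinite(Z)&(abs(L[...,0]-x)<2)&(abs(L[...,1])<6);print(x,np.median(Z[k]).round(1),end="; ")
E
```

```text
t 22.9 L [-212.2   -1. ] z 178.1 rot [-3.141 -0.     0.251] F [ 1.   0.1 -1.6] gap 34.9
-60 3.2; -56 4.4; -52 3.4; -48 4.2; -44 9.0; -40 44.5; -36 47.2; -32 46.1; -28 47.8; -24 46.9; -20 47.5; -16 46.7; -12 47.1; -8 45.5; -4 49.1; 0 47.4; 4 47.5; 8 47.0; 12 47.5; 16 47.3; 20 47.4; 24 47.3; 28 47.0; 32 46.2; 36 44.6; 40 45.7; 44 48.2; 48 46.7; 52 47.7; 56 47.9; 60 47.0; 64 35.7; 68 37.5;
```

View pics/final.png

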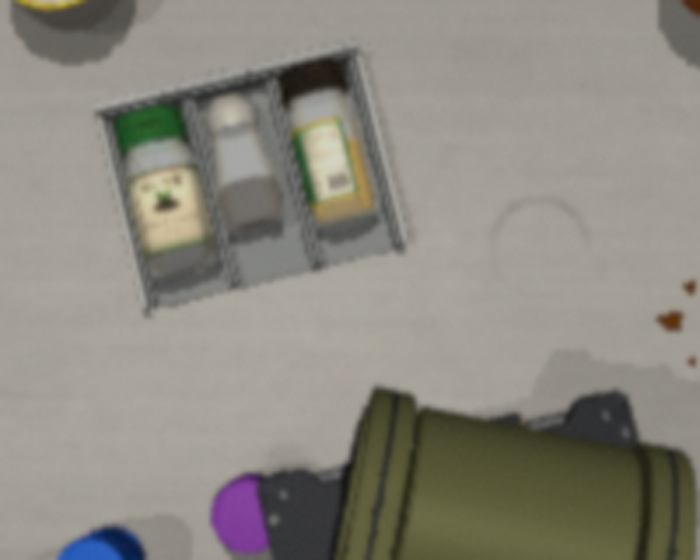

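The final picture shows the jar lying flat in the right lane: cap against the back stop at crop (315,75), foot at (345,225), which is lane x≈-43. The arm is clear of everything and the other items look undisturbed.

```bash
python3 -c "
from station import robot
print(robot.finish_job())"
```

```text
the job is handed in; nothing more can be done
None
```

The spice jar is lying in the right-hand lane with its cap against the back stop, put there with fingertip pushes only; the gripper is clear, nothing else appears to have moved, and the job was handed in at about 23 s.

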